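# Set the stick feeder to red and feed

## Task

Set the matchstick feeder to its red magazine: push the white tab of the black rotary selector round with the fingertips until it points at the red dot, without taking the tab between the fingers and without lifting the dial off its seat. Only then press the black feed button all the way down with a fingertip and let it come back up. Leave everything else on the bench where it stands.

Things in the scene. Friction and masses are not known exactly. Their poses are not given: they have to be found in the camera images.
- dial_axis (a point): point where the upright turning axis of the black rotary selector dial meets the feeder's flat grey top plate. The dial is a disc of radius 62 mm whose face is 13 mm above the plate, with a hub of radius 18 mm rising 6 mm over the face
- plate (a point): middle of the flat grey top of the feeder, a fixed box 200 x 300 mm, 60 mm high. Its x axis points from the front edge to the rear edge (about away from the robot), y along the 300 mm length to its left. The dial's axis lies 50 mm to its left; a bank of magazines 115 mm high closes the left end from 152 mm. A catch tray 20 mm high juts 56 mm out of the front
- tab (a point): centre of the white tab that stands up from the dial's face: 16 mm thick along the way it turns, 25 mm long radially (34 to 59 mm from the axis), its top 36 mm above the dial's face and 49 mm above the plate; this point lies 46.5 mm from the axis, 31 mm above the plate
- aim (a point): the spot at which the tab points: straight out from the axis through the tab, 78 mm from the axis (the same circle as the dots), just above the plate; turns with the dial
- dial (a joint): angle of the dial, rad: 0 when the tab points to the feeder's front (its -x), growing anticlockwise from above; stops at -2.8 and 2.8. Steady friction (about 2.5 N at the tab), no clicks, stays where it is left. Starts within 0.5 of 0; the dots lie at -2.1, -0.96, 0.96 and 2.1 in an order that changes, so the shorter way to a dot is always free
- seat (a joint): how far the dial is raised on its spindle, m: 0 when seated. It rests by its own weight (0.6 kg) and lifts up to 40 mm if pulled
- red (a point): centre of the top of the red dot, a flat disc of 20 mm diameter, 2 mm thick, fixed on the feeder's top plate 78 mm from the dial's axis; yellow, green and blue dots of the same size lie on the same circle
- yellow (a point): centre of the top of the yellow dot
- green (a point): centre of the top of the green dot
- blue (a point): centre of the top of the blue dot
- feed_top (a point): centre of the top of the round black feed button, 30 mm across, in an aluminium housing on the right half of the feeder's top plate; it is pressed straight down
- feed (a joint): how far the feed button is pressed, m: 0 when up, 0.006 when fully down, which takes 5 N; a spring returns it
- bundle: a rubber-banded bundle of matchsticks standing on end, 25 mm across, 50 mm tall, loose on the feeder's top; origin at the centre of its underside
- glue: a small white glue bottle with orange cap, 32 mm across, 62 mm tall, loose on the feeder's top; origin at the centre of its underside
- block: a matchstick-mosaic block, 78 x 78 x 50 mm tall, loose on the table; origin at the centre of its underside
- tin: a blue open tin, 68 mm across, 75 mm tall, loose on the table; origin at the centre of its underside
- brush: a brush lying on the table, about 20 cm long; origin near its middle, on the table

How it is judged:
By the outcome, as a careful person would: the job done as asked, in the order asked, and still so for the second after the job is handed in, with the robot touching nothing.
It also fails if it takes over 48 s, if anything falls off the work surface, if the arm or the gripper's body presses on something with over 40 N, if the wrist force passes 120 N, or if a joint passes its speed limit or range.

## Robot

A 6-joint arm with a two-finger parallel gripper is mounted at the origin on the work surface. World frame = base frame: x ahead of the robot, y to its left, z up, the work surface at z = 0. Lengths are in m, angles in rad, forces in N, time in s.
With the tool pointing down it reaches from about 0.25 to 0.725 m from the base axis. Payload 4 kg.
Tool frame: the origin (TCP) lies between the finger pads; the fingertips stand 25 mm ahead of it and the grasp point (between the pads) lies 6 mm ahead of it; z points along the fingers, y is the line along which they close (so a half turn about z gives the same grasp; the last joint's range is limited). The gripper opens to 85 mm and grips with 20 to 120 N. Pads are 22 mm wide; open, the fingers measure 114 mm over their backs; the gripper's body (76 mm by 85 mm) begins 54 mm behind the grasp point. The pads swing forward as they close: fully open they stand 13 mm farther back than shut.
Start: joints at [-1.34, 0.241, 0.005, 1.335, 0, 1.571], TCP at [0.114, -0.487, 0.256] pointing down, gripper open.
Joint ranges: [-2.72, 2.72], [-1.05, 1.87], [-1.09, 1.28], [-1.99, 2.15], [-1.42, 1.44], [-3.14, 3.14]. Speed limits (rad/s): [2.79, 2.79, 3.14, 3.14, 3.14, 3.14].

## Interface

Orientations are given as a unit quaternion [x, y, z, w].
In Python, from workcell import bot gives the robot as it stands. The module is installed in compiled form; this text tells all that it offers.
- The arm moves only by the shell command python3 -m pendant 'ROWS'. ROWS is JSON, one flat list of numbers, 7 for each row, row after row: the shift along the tool's x, y, z normalised to -1 to 1, where 1 is 0.5 m, then the turn, a rotation vector about the tool's x, y, z normalised to -1 to 1, where 1 is 180 degrees, then the opening, from 0 (shut) to 1 (fully open). In form: [tx, ty, tz, ax, ay, az, fingers, tx, ty, tz, ax, ay, az, fingers, ...]. A call has exactly 10 rows; each row is the pose to reach, as a shift and turn from the pose commanded when the call began, along the tool's axes at that moment, turning the shorter way round; what a row does not reach only later rows make up. A row lasts 1/12 s, in which the tool goes at most 41.7 mm and 7.16 degrees, less where a joint would pass 70% of its speed; a pose out of reach is approached as far as the arm can. A call with a number of a shift or a turn outside -1 to 1 is refused whole. A call with a gripper value outside its range is refused whole. The fingers move at their own pace and stop on an object; the grip force is fixed at half the most. Time passes only in rows, so rows that repeat a pose let the fingers close, or fill a call up. It gives the time, the measured TCP pose, the force, the opening and the grip force at its end, in the units of the state.
- bot.get_obs(): the state, without advancing time (a new reading comes with each control period).
- bot.camera(name): name is "scene" or "side" or "wrist"; returns a dict with "pixels" (420x560x3 uint8, red, green, blue), "mtx" (3x3 intrinsics, pixels), "k1" (the pictures are not rectified: a ray, as slopes to the right and down, at radius r is drawn at 1 + k1 r^2 times it, then the intrinsics apply), "cam_to_world" (4x4, takes a point from camera to world coordinates); the wrist camera has in their place "hand_eye" (4x4, takes a point from camera to tool coordinates, whose origin is the TCP and whose axes are the flange's). Camera axes: x right, y up, looking along -z (the intrinsics and any distortion apply to the point x, -y, -z); pixel columns grow to the right and rows downward; lengths in m; the calibration is good to about 2 mm. A picture is of the moment at which its call begins: read the wrist's pose just before it. There is no depth.
- bot.job_done(): hands the job in; it is judged then, once.
The state is a dict: "clock": time; "joint_pos": joint angles; "joint_vel": joint speeds; "tau": joint torques, N m; "eef_pos": TCP position; "tool_rot": TCP orientation; "ft_force": force on the tool from outside, world axes, zero at the start; "ft_torque": the same for the moment, N m; "grip_width": finger opening in m; "grasp_force": force on a finger pad.
Only numpy, scipy, OpenCV 4.12 (cv2) and the standard library are available. Lean on these libraries where they do the work, as an engineer would, in place of code of your own. Each camera call takes 0.05 s, during which the arm holds its last target. There are 200 camera calls.

## Working session

There is one attempt and no reset: what is moved stays moved. The work goes in short steps, Python scripts to look and compute and a shell command to move; the robot and the scene stay as the last step left them, time stands still between calls to the robot, and variables do not carry over. Pictures are saved under pics/ and viewed, at most 10 in all, crops included, and the job is handed in when it is done.

```bash
mkdir -p pics
cat > h.py <<'E'
import numpy as np, cv2
from workcell import bot
from scipy.spatial.transform import Rotation as R
def snap(name,fn=None):
    o=bot.get_obs(); c=bot.camera(name)
    if name=="wrist":
        T=np.eye(4);T[:3,:3]=R.from_quat(o["tool_rot"]).as_matrix();T[:3,3]=o["eef_pos"];M=T@np.array(c["hand_eye"])
    else: M=np.array(c["cam_to_world"])
    np.savez("pics/%s.npz"%(fn or name),M=M,K=c["mtx"],k1=c["k1"],im=c["pixels"])
    cv2.imwrite("pics/%s.png"%(fn or name),c["pixels"][:,:,::-1])
def ray(fn,u,v):
    d=np.load("pics/%s.npz"%fn);K=d["K"];k1=float(d["k1"])
    p=cv2.undistortPoints(np.array([[[u,v]]],float),K,np.array([k1,0,0,0,0.]))[0,0]
    M=d["M"];r=M[:3,:3]@np.array([p[0],-p[1],-1]);return M[:3,3],r/np.linalg.norm(r)
def onz(fn,u,v,z):
    o,r=ray(fn,u,v);return o+r*(z-o[2])/r[2]
def tri(*obs):
    A=np.zeros((3,3));b=np.zeros(3)
    for f,u,v in obs:
        o,r=ray(f,u,v);P=np.eye(3)-np.outer(r,r);A+=P;b+=P@o
    x=np.linalg.solve(A,b)
    return x,[round(1e3*np.linalg.norm((np.eye(3)-np.outer(ray(f,u,v)[1],ray(f,u,v)[1]))@(x-ray(f,u,v)[0])),1) for f,u,v in obs]
def proj(fn,X):
    d=np.load("pics/%s.npz"%fn);p=np.linalg.inv(d["M"])@np.append(X,1);s=np.array([p[0],-p[1]])/-p[2]
    s=s*(1+float(d["k1"])*(s@s));return (d["K"]@np.append(s,1))[:2]
E
python3 - <<'E'
from h import *
for n in("scene","side"): snap(n)
print(bot.get_obs())
E
```

```text
{'clock': 0.1, 'joint_pos': array([-1.34001099e+00,  2.41378090e-01,  3.86487818e-03,  1.33519873e+00,
        2.65758260e-05,  1.57080685e+00]), 'joint_vel': array([-0.00050557, -0.00134589,  0.0019908 , -0.00128303,  0.00086363,
       -0.00011111]), 'tau': array([ 7.60464318e-04, -3.73138654e+01,  2.53009844e+01,  1.08417359e-02,
        5.68685834e-05,  7.66115278e-06]), 'eef_pos': array([ 0.11426049, -0.48624064,  0.25548399]), 'tool_rot': array([ 9.93349802e-01,  1.15131462e-01, -9.70840543e-05, -9.52964827e-04]), 'ft_force': array([-0.81050854, -0.02755954,  0.2512103 ]), 'ft_torque': array([ 0.01377522,  0.00635981, -0.01726021]), 'grasp_force': 0.0, 'grip_width': 0.08546398369830258}
```

View pics/scene.png

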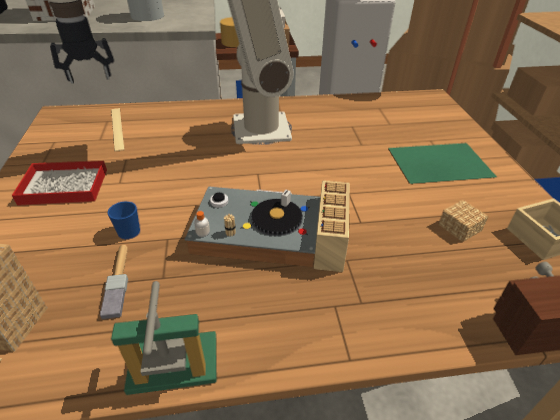

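View pics/side.png

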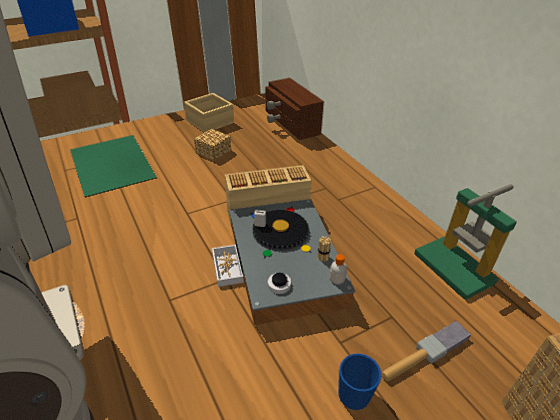

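The feeder is at scene (270,222) and side (285,250). The tab is near scene (287,197) and side (260,217), with the red dot near the magazines at scene (302,232). I'll enlarge both.

Run:
```python
import cv2,numpy as np
a=cv2.imread("pics/scene.png")[170:275,180:360];b=cv2.imread("pics/side.png")[155:320,205:365]
cv2.imwrite("pics/c1.png",cv2.resize(a,None,fx=4.4,fy=4.4,interpolation=cv2.INTER_CUBIC))
cv2.imwrite("pics/c2.png",cv2.resize(b,None,fx=3.6,fy=3.6,interpolation=cv2.INTER_CUBIC))
```

```text
(no output)
```

View pics/c1.png

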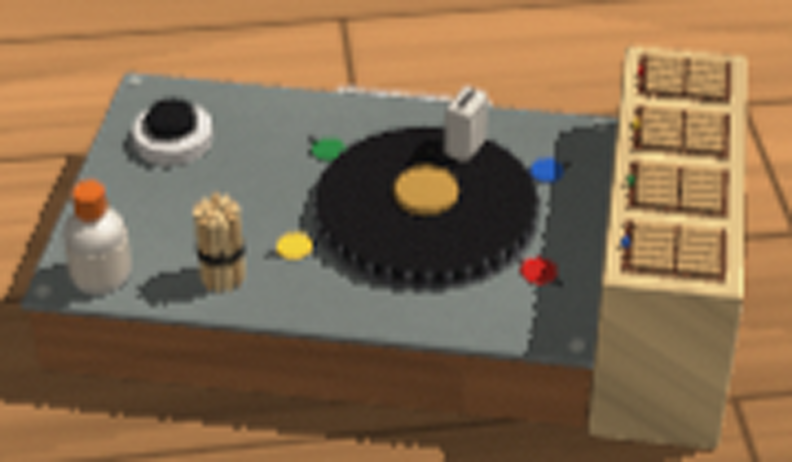

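View pics/c2.png

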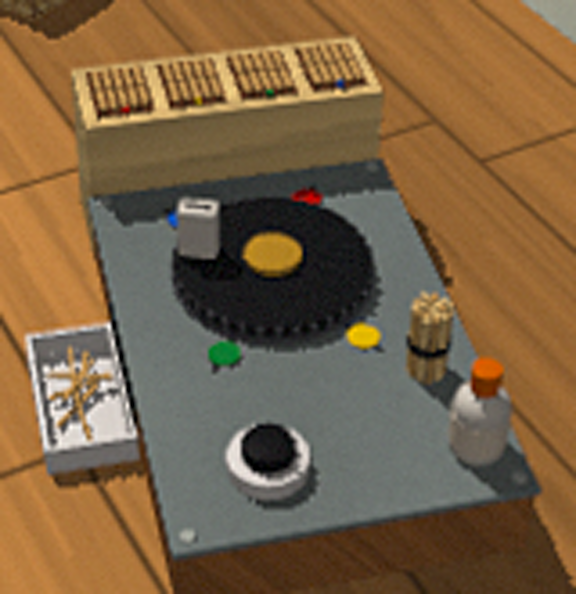

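Green is front-right (+0.96), yellow rear-right, blue front-left and red rear-left (-2.1). The tab is at about -0.4, so it has to be pushed clockwise seen from above. Now I'll triangulate.

Run:
```python
from h import *
S=lambda u,v:("scene",180+u/4.4,170+v/4.4)
D=lambda u,v:("side",205+u/3.6,155+v/3.6)
P={"red":((538,270),(307,197)),"green":((328,149),(224,353)),"yellow":((294,246),(363,336)),"blue":((546,170),(173,219)),
"hub":((427,188),(273,253)),"tabtop":((467,99),(200,204)),"feed":((171,110),(268,440)),"gluecap":((90,188),(487,366)),"bundletop":((217,207),(432,303)),
"magTopFR":((626,50),(76,70)),"magBackR":((612,280),(350,42)),"magrearleft":((742,293),(380,92))}
for k,(a,b) in P.items():
    x,e=tri(S(*a),D(*b));print(k,x.round(4),e)
print("rearplate dots@.062",[ (k,onz(*S(*P[k][0]),.062).round(4)[:2],onz(*D(*P[k][1]),.062).round(4)[:2]) for k in("red","green","yellow","blue")])
print("tray", onz(*D(30,335),.02), onz(*D(48,470),.02))
print("cornersFR", onz(*D(172,555),.06),onz(*S(128,74),.06),"RR",onz(*D(538,490),.06),onz(*S(22,308),.06),"FL",onz(*D(92,196),.06))
```

```text
red [0.6056 0.0403 0.0604] [np.float64(1.5), np.float64(1.5)]
green [ 0.4893 -0.0637  0.0598] [np.float64(1.3), np.float64(1.3)]
yellow [ 0.5695 -0.0892  0.0596] [np.float64(1.5), np.float64(1.5)]
blue [0.5186 0.0616 0.0574] [np.float64(0.4), np.float64(0.4)]
hub [ 0.5492 -0.0136  0.0758] [np.float64(1.9), np.float64(1.9)]
tabtop [0.5132 0.0138 0.1083] [np.float64(1.5), np.float64(1.5)]
feed [ 0.4694 -0.1523  0.0811] [np.float64(1.7), np.float64(1.7)]
gluecap [ 0.5792 -0.192   0.1209] [np.float64(1.7), np.float64(1.7)]
bundletop [ 0.5884 -0.128   0.1095] [np.float64(1.1), np.float64(1.1)]
magTopFR [0.49   0.1186 0.1337] [np.float64(16.1), np.float64(16.1)]
magBackR [0.6693 0.0748 0.1282] [np.float64(15.9), np.float64(15.9)]
magrearleft [0.6893 0.1123 0.0942] [np.float64(23.1), np.float64(23.1)]
rearplate dots@.062 [('red', array([0.6058, 0.0412]), array([0.6046, 0.0367])), ('green', array([ 0.4907, -0.0628]), array([ 0.4885, -0.0674])), ('yellow', array([ 0.5708, -0.0881]), array([ 0.5683, -0.0931])), ('blue', array([0.5243, 0.0601]), array([0.5162, 0.057 ]))]
tray [0.40729516 0.0414948  0.02      ] [ 0.37424917 -0.0673833   0.02      ]
cornersFR [ 0.39743218 -0.18398986  0.06      ] [ 0.40268528 -0.17762388  0.06      ] RR [ 0.59063068 -0.23745555  0.06      ] [ 0.59890533 -0.23246182  0.06      ] FL [0.4803077  0.10530168 0.06      ]
```

Run:
```python
from h import *
from scipy.optimize import least_squares
S=lambda u,v:("scene",180+u/4.4,170+v/4.4)
D=lambda u,v:("side",205+u/3.6,155+v/3.6)
P={-2.1:(0.6056,0.0403),.96:(.4893,-.0637),2.1:(.5695,-.0892),-.96:(.5186,.0616)}
def pt(c,yaw,phi,r=.078): a=yaw+np.pi+phi; return np.array([c[0]+r*np.cos(a),c[1]+r*np.sin(a)])
s=least_squares(lambda p:np.concatenate([pt(p[:2],p[2],k)-v for k,v in P.items()]),[.549,-.013,-.27])
c,yaw=s.x[:2],s.x[2];print(s.x,(s.fun*1e3).round(1))
Rz=np.array([[np.cos(yaw),-np.sin(yaw)],[np.sin(yaw),np.cos(yaw)]])
tt=np.array([.5132,.0138])-c;print("tab r",np.hypot(*tt),"phi",(np.arctan2(tt[1],tt[0])-yaw-np.pi+np.pi)%(2*np.pi)-np.pi)
print("plate mid",c-Rz@[0,.05])
for n,q in dict(feed=(.4694,-.1523),glue=(.5792,-.192),bundle=(.5884,-.128)).items(): print(n,Rz.T@(np.array(q)-c+Rz@[0,.05]))
# hub check at fixed height, mag height check
print(onz(*S(427,188),.079),onz(*D(273,253),.079))
```

```text
[ 0.54833958 -0.01343355 -0.25807538] [-2.   1.3 -0.5 -0.1 -0.3  0.6  2.8 -1.8]
tab r 0.044457358552832525 phi -0.40124132106034205
plate mid [ 0.53557858 -0.0617777 ]
feed [-0.04088382 -0.10441458]
glue [ 0.07541217 -0.11477666]
bundle [ 0.0679734  -0.05054812]
[ 0.55103092 -0.01247051  0.079     ] [ 0.54749732 -0.01933699  0.079     ]
```

```bash
python3 -m pendant '[0.48,-0.38,0,0,0,-0.1,0,0.48,-0.38,0,0,0,-0.1,0,0.48,-0.38,0,0,0,-0.1,0,0.48,-0.38,0,0,0,-0.1,0,0.48,-0.38,0,0,0,-0.1,0,0.48,-0.38,0,0,0,-0.1,0,0.48,-0.38,0,0,0,-0.1,0,0.48,-0.38,0,0,0,-0.1,0,0.48,-0.38,0,0,0,-0.1,0,0.48,-0.38,0,0,0,-0.1,0]'
cat > go.py <<'E'
# prints shift/turn in call units from the present pose to a tool-down pose x,y,z,yaw
import sys; from h import *
def rel(x,y,z,yaw,o=None):
    o=o or bot.get_obs();A=R.from_quat(o["tool_rot"]).as_matrix()
    s=A.T@(np.array([x,y,z])-o["eef_pos"])/.5
    B=np.array([[np.cos(yaw),np.sin(yaw),0],[np.sin(yaw),-np.cos(yaw),0],[0,0,-1]])
    return s.round(3),(R.from_matrix(A.T@B).as_rotvec()/np.pi).round(3)
if __name__=="__main__": print(*rel(*map(float,sys.argv[1:5])))
E
python3 go.py .493 -.01 .25 .913
```

```text
clock: 0.93
eef_pos: [0.3047, -0.2463, 0.2561]
tool_rot: [0.963, 0.27, -0.0, -0.0]
ft_force: [-0.5, -0.5, 0.2]
grip_width: 0.0001
grasp_force: 0.0
[ 0.568 -0.207  0.012] [-0.     0.    -0.116]
```

```bash
python3 -m pendant '[0.568,-0.207,0.012,0,0,-0.116,0,0.568,-0.207,0.012,0,0,-0.116,0,0.568,-0.207,0.012,0,0,-0.116,0,0.568,-0.207,0.012,0,0,-0.116,0,0.568,-0.207,0.012,0,0,-0.116,0,0.568,-0.207,0.012,0,0,-0.116,0,0.568,-0.207,0.012,0,0,-0.116,0,0.568,-0.207,0.012,0,0,-0.116,0,0.568,-0.207,0.012,0,0,-0.116,0,0.568,-0.207,0.012,0,0,-0.116,0]'
python3 - <<'E'
from h import *
snap("wrist","w1"); d=cv2.imread("pics/w1.png")
for n,X in dict(axis=(.5483,-.0134,.079),red=(.6056,.0403,.062),blue=(.5186,.0616,.062),tab=(.5132,.0138,.109),green=(.4893,-.0637,.062)).items(): print(n,proj("w1",X).round(0))
E
```

```text
clock: 1.77
eef_pos: [0.4934, -0.0123, 0.2496]
tool_rot: [0.899, 0.439, -0.001, -0.0]
ft_force: [-0.2, -0.7, -0.3]
grip_width: 0.0002
grasp_force: 0.0
axis [330. 159.]
red [344.  68.]
blue [251. 111.]
tab [279. 163.]
green [308. 234.]
```

View pics/w1.png

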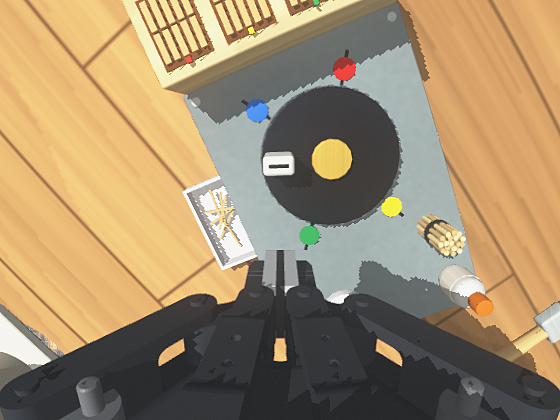

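The wrist view matches the prediction within a few pixels: hub (332,159), red (344,69), tab (278,163), fingertips (280,255). I'll descend behind the tab and work out the arc.

```bash
python3 -m pendant '[0,-0.003,0.07,0,0,0,0,0,-0.003,0.14,0,0,0,0,0,-0.003,0.2,0,0,0,0,0,-0.003,0.24,0,0,0,0,0,-0.003,0.26,0,0,0,0,0,-0.003,0.273,0,0,0,0,0,-0.003,0.273,0,0,0,0,0,-0.003,0.273,0,0,0,0,0,-0.003,0.273,0,0,0,0,0,-0.003,0.273,0,0,0,0]'
cat > arc.py <<'E'
import sys; from go import *
c=np.array([.5483,-.0134]);yf=-.258
def pose(phi,gap=.019,r=.0465):
    a=yf+np.pi+phi;t=a-np.pi/2
    return (*(c+r*np.array([np.cos(a),np.sin(a)])-gap*np.array([np.cos(t),np.sin(t)])),float(sys.argv[4]) if len(sys.argv)>4 else .113,t)
if __name__=="__main__":
    a,b=map(float,sys.argv[1:3]);n=int(sys.argv[3])
    for p in np.linspace(a,b,n): s,w=rel(*pose(p)); print(round(p,2),s,w)
E
python3 arc.py -.4 -1.0 8
```

```text
clock: 2.65
eef_pos: [0.4937, -0.0104, 0.1153]
tool_rot: [0.898, 0.439, 0.001, 0.001]
ft_force: [-0.2, 0.1, 0.9]
grip_width: 0.0002
grasp_force: 0.0
-0.4 [ 0.024 -0.003  0.005] [ 0.001 -0.001 -0.001]
-0.49 [ 0.032 -0.006  0.005] [ 0.001 -0.001  0.026]
-0.57 [ 0.04  -0.008  0.005] [ 0.001 -0.001  0.053]
-0.66 [ 0.049 -0.01   0.005] [ 0.001 -0.001  0.081]
-0.74 [ 0.057 -0.011  0.005] [ 0.001 -0.001  0.108]
-0.83 [ 0.066 -0.011  0.005] [ 0.001 -0.001  0.135]
-0.91 [ 0.075 -0.01   0.005] [ 0.001 -0.001  0.163]
-1.0 [ 0.083 -0.008  0.005] [ 0.001 -0.001  0.19 ]
```

```bash
python3 -m pendant '[0.012,-0.002,0.004,0,0,0,0,0.024,-0.003,0.004,0,0,0,0,0.032,-0.006,0.004,0,0,0.026,0,0.04,-0.008,0.004,0,0,0.053,0,0.049,-0.01,0.004,0,0,0.081,0,0.057,-0.011,0.004,0,0,0.108,0,0.066,-0.011,0.004,0,0,0.135,0,0.075,-0.01,0.004,0,0,0.163,0,0.083,-0.008,0.004,0,0,0.19,0,0.083,-0.008,0.004,0,0,0.19,0]'
python3 arc.py -1.1 -1.8 8
```

```text
clock: 3.48
eef_pos: [0.5152, 0.026, 0.1119]
tool_rot: [0.988, 0.156, -0.0, -0.0]
ft_force: [-0.8, -0.3, 0.0]
grip_width: -0.0003
grasp_force: 0.3
-1.1 [ 0.01  -0.001 -0.002] [-0.     0.     0.032]
-1.2 [ 0.02  -0.003 -0.002] [-0.     0.     0.064]
-1.3 [ 0.03  -0.005 -0.002] [-0.     0.     0.095]
-1.4 [ 0.04  -0.005 -0.002] [-0.     0.     0.127]
-1.5 [ 0.05  -0.004 -0.002] [-0.     0.     0.159]
-1.6 [ 0.06  -0.003 -0.002] [-0.     0.     0.191]
-1.7 [ 0.069 -0.    -0.002] [-0.     0.     0.223]
-1.8 [ 0.079  0.003 -0.002] [-0.     0.     0.255]
```

```bash
python3 -m pendant '[0.01,-0.001,0,0,0,0.032,0,0.02,-0.003,0,0,0,0.064,0,0.03,-0.005,0,0,0,0.095,0,0.04,-0.005,0,0,0,0.127,0,0.05,-0.004,0,0,0,0.159,0,0.06,-0.003,0,0,0,0.191,0,0.069,0,0,0,0,0.223,0,0.079,0.003,0,0,0,0.255,0,0.079,0.003,0,0,0,0.255,0,0.079,0.003,0,0,0,0.255,0]'
python3 - <<'E'
from h import *
snap("wrist","w2");snap("scene","s2")
a=cv2.imread("pics/w2.png");b=cv2.resize(cv2.imread("pics/s2.png")[175:265,250:360],None,fx=4,fy=4,interpolation=cv2.INTER_CUBIC)
a=cv2.resize(a,(350,262)) if 0 else a[:360,180:520]
cv2.imwrite("pics/v2.png",np.hstack([a,b[:360,:440]]))
E
python3 arc.py -1.9 -2.1 5
```

```text
clock: 4.32
eef_pos: [0.5236, -0.0998, 0.1118]
tool_rot: [0.991, -0.121, 0.001, -0.054]
ft_force: [-0.3, -1.0, -0.5]
grip_width: -0.0
grasp_force: 0.0
-1.9 [ 0.003 -0.281  0.028] [-0.033  0.01   0.109]
-1.95 [ 0.008 -0.281  0.028] [-0.033  0.01   0.125]
-2.0 [ 0.013 -0.281  0.028] [-0.033  0.011  0.141]
-2.05 [ 0.018 -0.28   0.027] [-0.033  0.012  0.157]
-2.1 [ 0.023 -0.28   0.027] [-0.032  0.013  0.173]
```

View pics/v2.png

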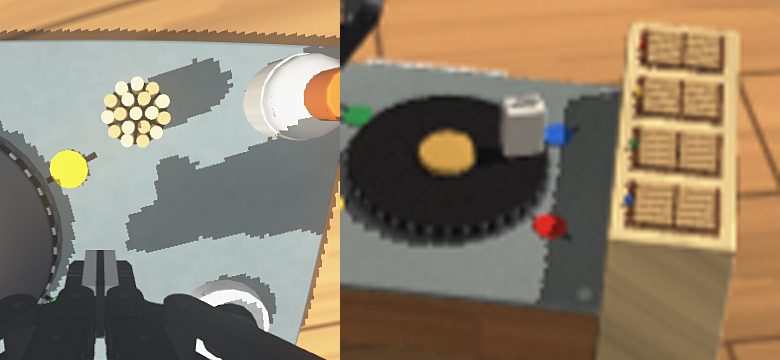

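Something unexpected happened: the tab is at about -1, near blue, but the tool went off to (0.52,-0.10), between the green dot, the yellow dot and the button. I'll look at the joints before moving again.

```bash
python3 - <<'E'
from h import *
o=bot.get_obs();print(o["clock"],o["joint_pos"].round(3),o["joint_vel"].round(3),o["eef_pos"].round(4),o["tool_rot"].round(3),o["ft_force"].round(1))
E
python3 -m pendant '[0,0,0,0,0,0,0,0,0,0,0,0,0,0,0,0,0,0,0,0,0,0,0,0,0,0,0,0,0,0,0,0,0,0,0,0,0,0,0,0,0,0,0,0,0,0,0,0,0,0,0,0,0,0,0,0,0,0,0,0,0,0,0,0,0,0,0,0,0,0]'
python3 - <<'E'
from h import *
o=bot.get_obs();print(o["clock"],o["joint_pos"].round(3),o["joint_vel"].round(3),o["eef_pos"].round(4),o["tool_rot"].round(3))
E
```

```text
4.4167 [-0.247  0.418 -0.143  1.022  0.108  3.139] [ 0.041  0.002  0.005 -0.     0.028  0.007] [ 0.5227 -0.1007  0.1117] [ 0.991 -0.122  0.001 -0.054] [-0.4  0.4 -0.8]
clock: 5.25
eef_pos: [0.523, -0.099, 0.1118]
tool_rot: [0.991, -0.121, 0.0, -0.054]
ft_force: [0.0, 0.0, -0.1]
grip_width: 0.0001
grasp_force: 0.0
5.25 [-0.244  0.418 -0.143  1.022  0.108  3.141] [-0.    -0.    -0.002 -0.001 -0.001 -0.   ] [ 0.523  -0.099   0.1118] [ 0.991 -0.121  0.    -0.054]
```

Joint 6 reached its limit, because yaw can't go below about q1, and that swung the tool clear. Nothing was touched. The mirrored orientation (half turn) stays in range for the whole arc. So I'll rise, turn half round, and come in behind the tab again.

```bash
python3 -m pendant '[0,0,-0.08,0,0,0,0,0,0,-0.16,0,0,0,0,0,0,-0.24,0,0,0,0,0,0,-0.28,0,0,0,0,0,0,-0.28,0,0,-0.04,0,0,0,-0.28,0,0,-0.08,0,0,0,-0.28,0,0,-0.12,0,0,0,-0.28,0,0,-0.16,0,0,0,-0.28,0,0,-0.2,0,0,0,-0.28,0,0,-0.24,0]'
python3 -m pendant '[0,0,0,0,0,-0.04,0,0,0,0,0,0,-0.08,0,0,0,0,0,0,-0.12,0,0,0,0,0,0,-0.16,0,0,0,0,0,0,-0.2,0,0,0,0,0,0,-0.24,0,0,0,0,0,0,-0.28,0,0,0,0,0,0,-0.32,0,0,0,0,0,0,-0.36,0,0,0,0,0,0,-0.38,0]'
python3 - <<'E'
from go import *
import sys
sys.argv=["a","0","0","1",".25"]
import arc
print(bot.get_obs()["joint_pos"].round(2))
p=arc.pose(-1.0,.034);print(p,rel(*p[:3],p[3]+np.pi))
E
```

```text
clock: 6.08
eef_pos: [0.5209, -0.1141, 0.2509]
tool_rot: [0.966, 0.253, 0.021, -0.05]
ft_force: [-0.0, -0.6, -1.0]
grip_width: -0.0005
grasp_force: 0.0
clock: 6.92
eef_pos: [0.5209, -0.1141, 0.2509]
tool_rot: [0.657, 0.752, 0.045, -0.03]
ft_force: [-0.7, -0.1, 0.6]
grip_width: -0.0001
grasp_force: 0.0
[-0.27  0.32  0.09  1.36  0.11  1.16]
(np.float64(0.5016407865225844), np.float64(0.020381175196682463), 0.25, 0.31279632679489655) (array([ 0.27 , -0.002,  0.03 ]), array([ 0.036, -0.017, -0.556]))
```

```bash
python3 -m pendant '[0.03,0,0,0.004,-0.002,-0.038,0,0.06,0,0.01,0.007,-0.003,-0.076,0,0.1,0,0.01,0.01,-0.005,-0.114,0,0.13,0,0.01,0.014,-0.007,-0.152,0,0.16,0,0.02,0.018,-0.008,-0.19,0,0.19,0,0.02,0.02,-0.01,-0.228,0,0.22,0,0.02,0.025,-0.011,-0.266,0,0.25,0,0.03,0.028,-0.013,-0.304,0,0.27,0,0.03,0.03,-0.014,-0.342,0,0.27,0,0.03,0.033,-0.015,-0.38,0]'
python3 - <<'E'
from go import *
import sys
print(onz("s2",295.7,201,.109)); 
snap("scene","s3");snap("side","d3")
import cv2
b=cv2.resize(cv2.imread("pics/s3.png")[175:265,255:345],(400,400),interpolation=cv2.INTER_CUBIC)
a=cv2.resize(cv2.imread("pics/d3.png")[180:270,225:315],(400,400),interpolation=cv2.INTER_CUBIC)
cv2.imwrite("pics/v3.png",np.hstack([b,a]))
sys.argv=["a","0","0","1",".25"]
import arc
p=arc.pose(-1.0,.034);print(rel(*p[:3],p[3]+np.pi))
E
```

```text
clock: 7.75
eef_pos: [0.5032, 0.0224, 0.2502]
tool_rot: [0.118, 0.993, 0.003, -0.015]
ft_force: [0.1, -0.2, 0.1]
grip_width: -0.0001
grasp_force: 0.0
[0.54785492 0.0330707  0.109     ]
(array([ 0.003, -0.003,  0.001]), array([ 0.003, -0.009, -0.177]))
```

View pics/v3.png

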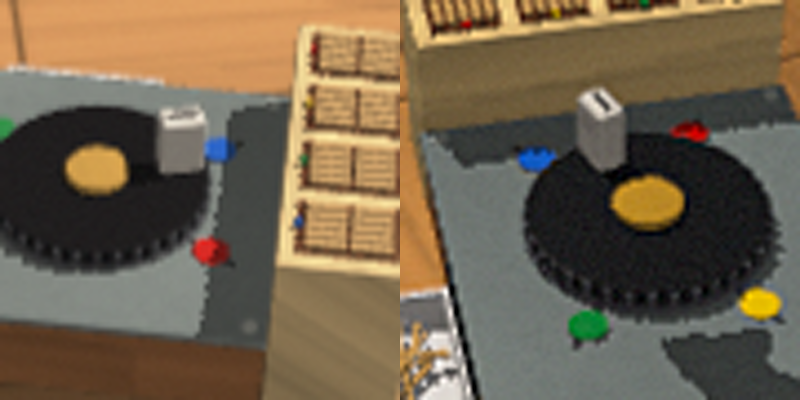

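Tab top: scene (296.0,200.2), side (270.7,203.2), which puts it between blue and red.

Run:
```python
from go import *
import sys
x,e=tri(("scene",0,0),("scene",1,1)) if 0 else tri(("s3",295.95,200.2),("d3",270.7,203.2))
t=x[:2]-[.5483,-.0134];print(x.round(4),e,np.hypot(*t),(np.arctan2(t[1],t[0])+.258)%(2*np.pi)-np.pi)
sys.argv=["a","0","0","1",".25"]
import arc
for ph in(-1.2,-1.3):
  p=arc.pose(ph,.034);print(p,rel(*p[:3],p[3]+np.pi))
```

```text
[0.547  0.0319 0.1083] [np.float64(2.8), np.float64(2.8)] 0.04536082563650713 -1.2851356957487958
(np.float64(0.509282147792221), np.float64(0.028977555487450072), 0.25, 0.1127963267948966) (array([-0.008,  0.018,  0.   ]), array([ 0.003, -0.01 , -0.113]))
(np.float64(0.5137077706865101), np.float64(0.032661129720437054), 0.25, 0.012796326794896506) (array([-0.014,  0.027,  0.   ]), array([ 0.002, -0.01 , -0.081]))
```

```bash
python3 -m pendant '[-0.014,0.027,0,0.002,-0.01,-0.038,0,-0.014,0.027,0,0.002,-0.01,-0.07,0,-0.014,0.027,0.02,0.002,-0.01,-0.081,0,-0.014,0.027,0.09,0.002,-0.01,-0.081,0,-0.014,0.027,0.16,0.002,-0.01,-0.081,0,-0.014,0.027,0.22,0.002,-0.01,-0.081,0,-0.014,0.027,0.26,0.002,-0.01,-0.081,0,-0.014,0.027,0.274,0.002,-0.01,-0.081,0,-0.014,0.027,0.274,0.002,-0.01,-0.081,0,-0.014,0.027,0.274,0.002,-0.01,-0.081,0]'
sed -i 's/,t)$/,t+np.pi)/' arc.py; python3 arc.py -1.3 -1.9 7
```

```text
clock: 8.68
eef_pos: [0.5103, 0.0331, 0.1137]
tool_rot: [-0.004, 1.0, 0.0, 0.001]
ft_force: [0.2, 0.7, -0.3]
grip_width: 0.0003
grasp_force: 0.0
-1.3 [-0.037 -0.001  0.002] [ 0.     0.001 -0.001]
-1.4 [-0.046  0.003  0.002] [0.    0.001 0.03 ]
-1.5 [-0.056  0.005  0.002] [0.    0.001 0.062]
-1.6 [-0.066  0.006  0.002] [0.    0.001 0.094]
-1.7 [-0.076  0.007  0.002] [0.    0.001 0.126]
-1.8 [-0.086  0.006  0.002] [0.    0.001 0.158]
-1.9 [-0.096  0.005  0.002] [0.    0.001 0.19 ]
```

```bash
python3 -m pendant '[-0.019,0,0.001,0,0,0,0,-0.037,-0.001,0.001,0,0,0,0,-0.046,0.003,0.001,0,0,0.03,0,-0.056,0.005,0.001,0,0,0.062,0,-0.066,0.006,0.001,0,0,0.094,0,-0.076,0.007,0.001,0,0,0.126,0,-0.086,0.006,0.001,0,0,0.158,0,-0.096,0.005,0.001,0,0,0.19,0,-0.096,0.005,0.001,0,0,0.19,0,-0.096,0.005,0.001,0,0,0.19,0]'
python3 - <<'E'
from h import *
print(bot.get_obs()["joint_pos"].round(2))
snap("scene","s4");snap("side","d4")
b=cv2.resize(cv2.imread("pics/s4.png")[175:265,255:345],(400,400),interpolation=cv2.INTER_CUBIC)
a=cv2.resize(cv2.imread("pics/d4.png")[180:270,225:315],(400,400),interpolation=cv2.INTER_CUBIC)
cv2.imwrite("pics/v4.png",np.hstack([b,a]))
E
python3 arc.py -1.9 -2.1 5
```

```text
clock: 9.52
eef_pos: [0.5591, 0.0364, 0.1139]
tool_rot: [0.288, 0.958, 0.001, 0.002]
ft_force: [0.8, -0.7, 0.3]
grip_width: -0.0
grasp_force: 0.0
[ 0.07  0.45 -0.07  1.04 -0.    0.65]
-1.9 [-0.    -0.001  0.001] [0.001 0.001 0.001]
-1.95 [-0.005  0.001  0.001] [0.001 0.001 0.017]
-2.0 [-0.01   0.002  0.001] [0.001 0.001 0.032]
-2.05 [-0.015  0.004  0.001] [0.001 0.001 0.048]
-2.1 [-0.019  0.005  0.001] [0.001 0.001 0.064]
```

View pics/v4.png

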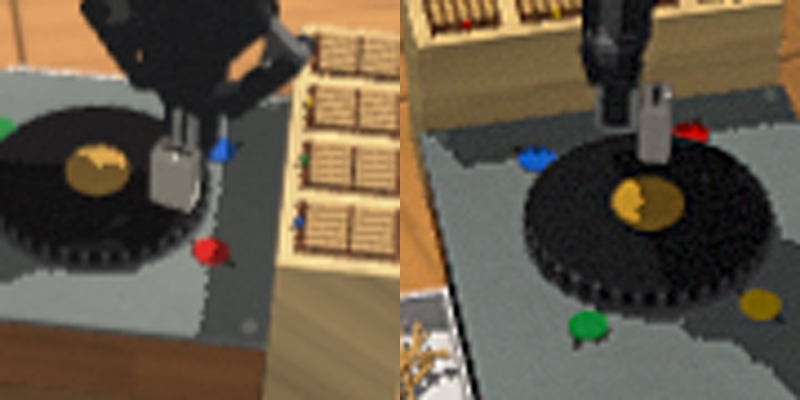

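The tab is moving with the fingers: tab top at scene (294.2,208.8), side (282.4,201.4), short of red. I'll finish slowly, back off, rise, and take a wrist look.

```bash
python3 - <<'E'
from h import *
x,e=tri(("s4",294.15,208.75),("d4",282.4,201.4))
t=x[:2]-[.5483,-.0134];print(x.round(4),e,np.hypot(*t),(np.arctan2(t[1],t[0])+.258)%(2*np.pi)-np.pi)
E
python3 -m pendant '[-0.003,0,0,0,0,0.009,0,-0.005,0.001,0,0,0,0.017,0,-0.008,0.002,0,0,0,0.025,0,-0.01,0.002,0,0,0,0.032,0,-0.013,0.003,0,0,0,0.04,0,-0.015,0.004,0,0,0,0.048,0,-0.017,0.005,0,0,0,0.056,0,-0.017,0.005,0,0,0,0.056,0,-0.017,0.005,0,0,0,0.056,0,-0.017,0.005,0,0,0,0.056,0]'
python3 -m pendant '[0.01,0,0,0,0,0,0,0.03,0,0,0,0,0,0,0.05,0,0,0,0,0,0,0.05,0,-0.03,0,0,0,0,0.05,0,-0.1,0,0,0,0,0.05,0,-0.18,0,0,0,0,0.05,0,-0.26,0,0,0,0,-0.02,0,-0.3,0,0,0,0,-0.07,0,-0.3,0,0,0,0,-0.07,0,-0.3,0,0,0,0]'
python3 - <<'E'
from h import *
snap("wrist","w5")
print([proj("w5",X).round(0) for X in((.5483,-.0134,.079),(.6056,.0403,.062))])
snap("scene","s5");snap("side","d5")
b=cv2.resize(cv2.imread("pics/s5.png")[180:260,265:335],None,fx=3.5,fy=3.5,interpolation=cv2.INTER_CUBIC)
a=cv2.resize(cv2.imread("pics/d5.png")[180:260,240:310],None,fx=3.5,fy=3.5,interpolation=cv2.INTER_CUBIC)
w=cv2.resize(cv2.imread("pics/w5.png"),(300,225))
cv2.imwrite("pics/v5.png",np.hstack([b,a,np.vstack([w,np.zeros((55,300,3),np.uint8)])]))
E
```

```text
[0.5744 0.0245 0.107 ] [np.float64(0.9), np.float64(0.9)] 0.046031751182549284 -1.91639111785696
clock: 10.45
eef_pos: [0.5662, 0.0336, 0.1125]
tool_rot: [0.372, 0.928, 0.0, 0.001]
ft_force: [-0.2, 0.9, 1.2]
grip_width: 0.0001
grasp_force: 0.6
clock: 11.28
eef_pos: [0.5942, 0.0076, 0.2646]
tool_rot: [0.373, 0.928, 0.001, 0.004]
ft_force: [0.0, -0.4, -1.2]
grip_width: 0.0003
grasp_force: 0.0
[array([230., 172.]), array([312., 173.])]
```

View pics/v5.png

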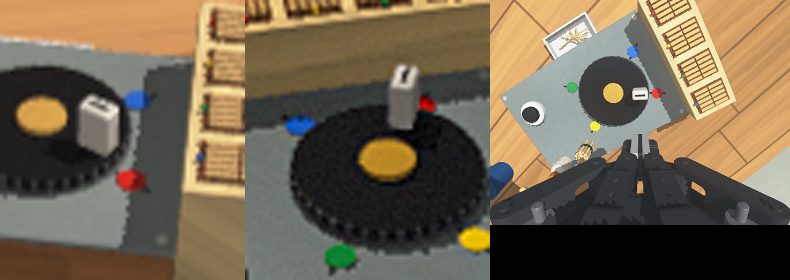

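The wrist view shows the tab at about (1195/…) w5 (280,176), nearly in line from the hub (229,173) to red (312,173). I'll measure it with image code, which is quicker.

Run:
```python
from h import *
im=np.load("pics/w5.npz")["im"].astype(int)
r,g,b=im[...,0],im[...,1],im[...,2]
yy,xx=np.mgrid[:420,:560]
def cen(m,n):
    k,l,s,c=cv2.connectedComponentsWithStats(m.astype(np.uint8));i=1+np.argmax(s[1:,4]);print(n,c[i],s[i]);return c[i]
W=lambda cx,cy,R:(np.abs(xx-cx)<R)&(np.abs(yy-cy)<R)
hub=cen((r>b+50)&W(229,173,35),"hub"); red=cen((r>g+70)&W(312,173,20),"red")
for th in(150,190,220): tab=cen((im.min(2)>th)&W(280,175,27),"tab%d"%th)
H=onz("w5",*hub,.079)[:2];Rd=onz("w5",*red,.062)[:2]
for z in(.109,):
  T=onz("w5",*tab,z)[:2]
  a=lambda v:np.arctan2(v[1],v[0])
  print(H,Rd,T,np.hypot(*(T-H)),np.hypot(*(Rd-H)),"tab-red rad",a(T-H)-a(Rd-H))
o=np.array([(T-H)@(Rd-H)]);
for yv in range(160,192,2): print("".join("%4d"%im[yv,x].min() for x in range(256,306,3)))
```

```text
hub [229.68712187 173.21607606] [ 211  154   39   39 1157]
red [311.42434211 173.42105263] [302 164  20  20 304]
tab150 [279.75652174 174.58434783] [265 163  30  24 575]
tab190 [280.27737226 176.28953771] [266 163  29  24 411]
tab220 [280.34971098 176.12138728] [267 169  27  16 346]
[ 0.54917678 -0.01421301] [0.60523561 0.03956372] [0.57990293 0.02128009] 0.04694525044729259 0.07768223941018768 tab-red rad 0.09263779244774384
  59  60  59  60  60  61  60  59  60  60  61  62  58 102 164 163 169
  58  60  59  59  57  52  47  47  46  45  43  42  54 100 167 164 171
  58  57  59  58 156 185 183 186 186 186 188 190 125  86 168 165 168
  58  60  59  53 178 181 181 183 183 184 184 183 213  66 170 164 157
  59  56  62  51 174 174 177 183 190 199 210 217 203  48 169 166  46
  59  61  45  82 245 242 242 241 241 241 241 242 247  65 175 166  53
  59  59  53 151 241 240 241 242 242 242 243 243 243  77  71  46  57
  57  60  46 141 240 240 241 242 244 244 245 244 242  58  82  61  60
  56  53  48 136 240 239 232 237 170 177 116 194 242  69 170 165  56
  57  46  48 123 239  53  47  49  50  51  52 128 242  72 167 163  50
  46  45  47 117 236 169 152 201 223 255 255 253 239 104 170 164 119
  46  47  44  87 232 236 237 237 237 237 237 238 238 121 168 164 163
  46  47  45  59 235 237 237 237 237 234 231 230 230 106 164 167 167
  43  47  45  41 169 188 180 177 169 161 121 114  66 152 164 163 166
  45  49  45  46  42  41  43  42  43  45  57  57  55 166 164 163 164
  46  47  47  48  47  49  51  48  50  60  61  62  58 161 163 164 166
```

The tab is about 0.1 rad short of red, at about -2.0. I'll go back in behind it and push the rest.

Run:
```python
import sys
from go import *
sys.argv=["a"]
import arc
p=arc.pose(-2.02,.037); print(rel(*p))
```

```text
(array([ 0.107, -0.003,  0.298]), array([-0.   , -0.   , -0.018]))
```

```bash
python3 -m pendant '[0.06,-0.003,0,0,0,-0.018,0,0.107,-0.003,0.02,0,0,-0.018,0,0.107,-0.003,0.09,0,0,-0.018,0,0.107,-0.003,0.16,0,0,-0.018,0,0.107,-0.003,0.22,0,0,-0.018,0,0.107,-0.003,0.26,0,0,-0.018,0,0.107,-0.003,0.285,0,0,-0.018,0,0.107,-0.003,0.297,0,0,-0.018,0,0.107,-0.003,0.297,0,0,-0.018,0,0.107,-0.003,0.297,0,0,-0.018,0]'
python3 - <<'E'
import sys
from go import *
sys.argv=["a"]
import arc
for ph in(-2.0,-2.04,-2.08,-2.11):
  print(ph,rel(*arc.pose(ph,.016)))
E
```

```text
clock: 12.27
eef_pos: [0.5512, 0.046, 0.1143]
tool_rot: [0.345, 0.938, 0.0, 0.0]
ft_force: [0.3, -0.5, -0.4]
grip_width: -0.0003
grasp_force: 0.0
-2.0 (array([-0.039, -0.002,  0.003]), array([ 0.   ,  0.   , -0.006]))
-2.04 (array([-0.043, -0.001,  0.003]), array([0.   , 0.   , 0.007]))
-2.08 (array([-0.046,  0.001,  0.003]), array([0.  , 0.  , 0.02]))
-2.11 (array([-0.049,  0.001,  0.003]), array([0.   , 0.   , 0.029]))
```

Push on, back off, rise, then measure again.

```bash
python3 -m pendant '[-0.015,-0.001,0.001,0,0,0,0,-0.03,-0.002,0.001,0,0,0,0,-0.036,-0.002,0.001,0,0,0,0,-0.039,-0.002,0.001,0,0,-0.003,0,-0.042,-0.001,0.001,0,0,0.005,0,-0.044,0,0.001,0,0,0.012,0,-0.046,0.001,0.001,0,0,0.02,0,-0.049,0.001,0.001,0,0,0.029,0,-0.049,0.001,0.001,0,0,0.029,0,-0.049,0.001,0.001,0,0,0.029,0]'
python3 -m pendant '[0.01,0,0,0,0,0,0,0.03,0,0,0,0,0,0,0.05,0,0,0,0,0,0,0.05,0,-0.03,0,0,0,0,0.05,0,-0.1,0,0,0,0,0.05,0,-0.18,0,0,0,0,0.05,0,-0.26,0,0,0,0,-0.02,0,-0.3,0,0,0,0,-0.07,0,-0.3,0,0,0,0,-0.07,0,-0.3,0,0,0,0]'
cat > m.py <<'E'
from h import *
snap("wrist","w6")
im=np.load("pics/w6.npz")["im"].astype(int);r,g,b=im[...,0],im[...,1],im[...,2]
yy,xx=np.mgrid[:420,:560]
def comp(m):
    k,l,s,c=cv2.connectedComponentsWithStats(m.astype(np.uint8));i=1+np.argmax(s[1:,4]);return c[i],l==i
W=lambda p,R:(np.abs(xx-p[0])<R)&(np.abs(yy-p[1])<R)
hub,_=comp((r>b+50)&W(proj("w6",(.549,-.014,.079)),35)); red,_=comp((r>g+70)&W(proj("w6",(.6055,.04,.062)),20))
_,m=comp((im.min(2)>222)&W(proj("w6",(.5815,.0175,.109)),27))
rect=cv2.minAreaRect(np.argwhere(m)[:,::-1].astype(np.float32));print(hub,red,rect)
H=onz("w6",*hub,.079)[:2];Rd=onz("w6",*red,.062)[:2];T=onz("w6",*rect[0],.109)[:2]
a=lambda v:np.arctan2(v[1],v[0]);print(np.hypot(*(T-H)),np.hypot(*(Rd-H)),"tab-red",a(T-H)-a(Rd-H))
E
python3 m.py
```

```text
clock: 13.1
eef_pos: [0.5707, 0.0301, 0.1136]
tool_rot: [0.388, 0.922, 0.0, 0.001]
ft_force: [-0.8, 1.7, 2.0]
grip_width: -0.0001
grasp_force: 1.2
clock: 13.93
eef_pos: [0.5978, 0.0027, 0.2655]
tool_rot: [0.389, 0.921, 0.001, 0.004]
ft_force: [-0.1, -0.1, -0.6]
grip_width: -0.0
grasp_force: 0.0
[229.9348199  168.29073756] [311.70454545 165.91233766] ((280.1499938964844, 176.0500030517578), (27.303953170776367, 16.029569625854492), 4.39870548248291)
0.04649371484372679 0.07752770459045594 tab-red -0.0410805340335374
```

```bash
cat >> m.py <<'E'
B=cv2.boxPoints(rect);e=sorted([(B[i],B[(i+1)%4]) for i in range(4)],key=lambda q:-np.linalg.norm(q[0]-q[1]))[0]
d=onz("w6",*e[1],.109)-onz("w6",*e[0],.109);an=a(d[:2]);print("tab axis-red",(an-a(Rd-H)+np.pi/2)%np.pi-np.pi/2, "red-yf",a(Rd-H))
for z in(.107,.111): T=onz("w6",*rect[0],z)[:2];print(a(T-H)-a(Rd-H))
snap("scene","s6");snap("side","d6")
bb=cv2.resize(cv2.imread("pics/s6.png")[180:260,270:340],(400,457),interpolation=cv2.INTER_CUBIC)
aa=cv2.resize(cv2.imread("pics/w6.png")[120:220,200:340],None,fx=2.857,fy=2.857,interpolation=cv2.INTER_CUBIC)
aa=np.vstack([aa,np.zeros((457-aa.shape[0],aa.shape[1],3),np.uint8)]);cv2.imwrite("pics/v6.png",np.hstack([bb,aa]))
E
python3 m.py
```

```text
[230.91166381 171.90823328] [312.86363636 169.50649351] ((281.74871826171875, 180.01776123046875), (26.575149536132812, 16.03058624267578), 4.085616588592529)
0.04692077441315397 0.07756167712553759 tab-red -0.04142514509645345
tab axis-red -0.06709020476003102 red-yf 0.7659982206291899
-0.04921127695688965
-0.033628524490376344
```

View pics/v6.png

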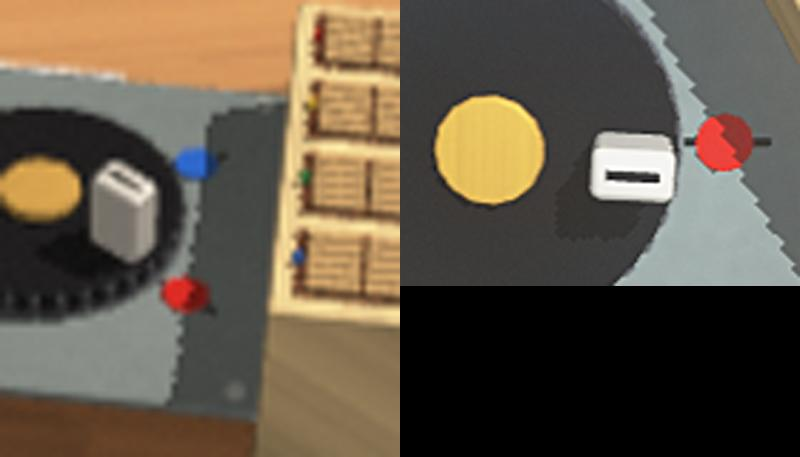

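The enlarged view shows the tab a little past red, by about 0.045 rad (tab (632,167) against hub–red line (490,150)–(724,142) in the crop). I'll nudge it back from the far side.

Run:
```python
import sys
from go import *
sys.argv=["a"]
import arc
o=bot.get_obs()
for ph,g in((-2.16,-.033),(-2.15,-.022),(-2.115,-.018)):
  print(ph,rel(*arc.pose(ph,g),o))
```

```text
-2.16 (array([-0.035, -0.002,  0.299]), array([-0.   , -0.   ,  0.016]))
-2.15 (array([-0.012,  0.   ,  0.299]), array([-0.   , -0.   ,  0.013]))
-2.115 (array([-0.001,  0.002,  0.299]), array([-0.   , -0.   ,  0.002]))
```

```bash
python3 -m pendant '[-0.035,-0.002,0,0,0,0.016,0,-0.035,-0.002,0.06,0,0,0.016,0,-0.035,-0.002,0.13,0,0,0.016,0,-0.035,-0.002,0.19,0,0,0.016,0,-0.035,-0.002,0.24,0,0,0.016,0,-0.035,-0.002,0.275,0,0,0.016,0,-0.035,-0.002,0.295,0,0,0.016,0,-0.035,-0.002,0.298,0,0,0.016,0,-0.035,-0.002,0.298,0,0,0.016,0,-0.035,-0.002,0.298,0,0,0.016,0]'
python3 - <<'E'
import sys
from go import *
sys.argv=["a"]
import arc
o=bot.get_obs()
for ph,g in((-2.15,-.022),(-2.115,-.018)):
  print(ph,rel(*arc.pose(ph,g),o))
E
```

```text
clock: 14.97
eef_pos: [0.6073, -0.0079, 0.116]
tool_rot: [0.411, 0.912, 0.001, 0.001]
ft_force: [0.4, 0.1, 1.2]
grip_width: 0.0002
grasp_force: 0.0
-2.15 (array([ 0.027, -0.002,  0.006]), array([ 0.001,  0.001, -0.003]))
-2.115 (array([ 0.038, -0.001,  0.006]), array([ 0.001,  0.001, -0.014]))
```

```bash
python3 -m pendant '[0.013,-0.001,0.003,0,0,0,0,0.025,-0.002,0.003,0,0,-0.003,0,0.029,-0.002,0.003,0,0,-0.006,0,0.032,-0.002,0.003,0,0,-0.009,0,0.035,-0.001,0.003,0,0,-0.012,0,0.037,-0.001,0.003,0,0,-0.014,0,0.038,-0.001,0.003,0,0,-0.014,0,0.038,-0.001,0.003,0,0,-0.014,0,0.038,-0.001,0.003,0,0,-0.014,0,0.038,-0.001,0.003,0,0,-0.014,0]'
python3 -m pendant '[-0.01,0,0,0,0,0,0,-0.03,0,0,0,0,0,0,-0.04,0,0,0,0,0,0,-0.04,0,-0.03,0,0,0,0,-0.04,0,-0.1,0,0,0,0,-0.04,0,-0.18,0,0,0,0,-0.04,0,-0.26,0,0,0,0,-0.02,0,-0.3,0,0,0,0,0,0,-0.3,0,0,0,0,0,0,-0.3,0,0,0,0]'
python3 m.py
```

```text
clock: 15.8
eef_pos: [0.5942, 0.0055, 0.1135]
tool_rot: [0.391, 0.92, 0.0, 0.001]
ft_force: [2.0, -2.4, 1.8]
grip_width: 0.0001
grasp_force: 1.5
clock: 16.63
eef_pos: [0.5932, 0.0063, 0.2644]
tool_rot: [0.391, 0.921, 0.001, 0.001]
ft_force: [-0.2, 1.0, -0.9]
grip_width: -0.0003
grasp_force: 0.0
[231.12597741 175.81407472] [312.63517915 173.02931596] ((281.5, 179.0), (16.0, 27.0), 90.0)
0.046700551398164335 0.07750114798613188 tab-red 0.051754352360933065
tab axis-red 0.002023267337151635 red-yf 0.7650013851429622
0.04407391130647986
0.05943386784276683
```

By position the tab now reads +0.05, by axis direction 0.00, so it is within about 2–4 mm of the dot's centre. I'll move above the button and look from there for an independent check.

```bash
python3 go.py .4694 -.1523 .25 1.15
```

```text
[-0.056 -0.396  0.023] [-0.001 -0.     0.378]
```

```bash
python3 -m pendant '[-0.005,-0.04,0,0,0,0.039,0,-0.01,-0.08,0,0,0,0.078,0,-0.015,-0.12,0,0,0,0.117,0,-0.02,-0.16,0.01,0,0,0.156,0,-0.03,-0.2,0.01,0,0,0.195,0,-0.035,-0.25,0.01,0,0,0.234,0,-0.04,-0.3,0.02,0,0,0.273,0,-0.05,-0.35,0.02,0,0,0.312,0,-0.056,-0.396,0.023,0,0,0.351,0,-0.056,-0.396,0.023,0,0,0.378,0]'
python3 m.py
python3 - <<'E'
from h import *
print(bot.get_obs()["joint_pos"].round(2))
im=np.load("pics/w6.npz")["im"];g=im.max(2).astype(int);p=proj("w6",(.469,-.152,.083)).round();print("feed predicted",p)
x,y=map(int,p)
m=(g<60)
k,l,s,c=cv2.connectedComponentsWithStats(m.astype(np.uint8))
for i in range(1,k):
    if 100<s[i,4]<3000: print(s[i],c[i])
E
```

```text
clock: 17.62
eef_pos: [0.467, -0.1546, 0.2492]
tool_rot: [0.842, 0.54, -0.002, -0.001]
ft_force: [0.9, 0.3, 0.6]
grip_width: 0.0
grasp_force: 0.0
[-0.32  0.23 -0.02  1.32 -0.    1.68]
feed predicted [281. 193.]
[ 421  344  139   65 1793] [513.52035694 383.05744562]Traceback (most recent call last):
  File "m.py", line 8, in <module>
    hub,_=comp((r>b+50)&W(proj("w6",(.549,-.014,.079)),35)); red,_=comp((r>g+70)&W(proj("w6",(.6055,.04,.062)),20))
                                                                   ~~~~^^^^^^^^^^^^^^^^^^^^^^^^^^^^^^^^^^^^^^^^^^^^
  File "m.py", line 6, in comp
    k,l,s,c=cv2.connectedComponentsWithStats(m.astype(np.uint8));i=1+np.argmax(s[1:,4]);return c[i],l==i
                                                                     ~~~~~~~~~^^^^^^^^^
    return _wrapfunc(a, 'argmax', axis=axis, out=out, **kwds)
    return bound(*args, **kwds)
ValueError: attempt to get argmax of an empty sequence
```

```bash
python3 - <<'E'
from h import *
im=np.load("pics/w6.npz")["im"]
for n,X in dict(red=(.6055,.04,.062),hub=(.549,-.014,.079),tab=(.58,.02,.109)).items(): print(n,proj("w6",X).round())
for y in range(150,250,5): print(y,"".join("%4d"%im[y,x].mean() for x in range(235,330,5)))
E
cp pics/w6.npz pics/w7.npz
python3 -m pendant '[-0.04,0,0,0,0,0,0,-0.08,0,0,0,0,0,0,-0.12,0,0,0,0,0,0,-0.16,0,0,0,0,0,0,-0.16,0,0,0,0,0,0,-0.16,0,0,0,0,0,0,-0.16,0,0,0,0,0,0,-0.16,0,0,0,0,0,0,-0.16,0,0,0,0,0,0,-0.16,0,0,0,0,0,0]'
python3 m.py
```

```text
red [335. -90.]
hub [300.  -4.]
tab [324. -86.]
150  181 179 178 178 177 176 178 174 174 175 176 172 173 173 174 176 175 175 172
155  180 182 176 177 179 177 177 175 174 174 173 173 173 173 171 174 175 176 176
160  181 179 175 176 178 176 177 175 174 174 175 174 174 178 172 172 172 175 177
165  177 180 177 173 173 173 175 172 173 176 170 175 177 176 173 176 173 172 173
170  179 176 174 175 176 174 173 223 248 246 245 246 195 171 172 172 174 173 174
175  176 178 175 177 175 174 253 245 246 255 255 246 246 251 172 172 172 173 173
180  174 175 175 172 175 181 245 254  77  90  83  75 255 244 193 172 173 174 170
185  178 177 176 174 173 250 245  66  77  80  79  77  73 248 251 173 171 170 170
190  176 177 177 174 173 247 250  77  75  78  77  76  75 143 247 163 170 170 170
195  174 172 175 173 175 250 253  76  76  76  74  75  75 157 247 165 170 169 171
200  176 176 174 176 173 244 245  68  73  74  73  73  71 163 230  95 172 170 171
205  174 174 172 173 173 171 247 255  70  72  73  71 155 255  98 172 169 171 171
210  175 172 171 171 171 169 165 249 246 255 175 151 255  96  89 170 171 171 170
[... 632 characters left out ...]
 0.545, 0.0, 0.0]
ft_force: [-0.2, -0.6, -0.4]
grip_width: 0.0003
grasp_force: 0.0Traceback (most recent call last):
  File "m.py", line 8, in <module>
    hub,_=comp((r>b+50)&W(proj("w6",(.549,-.014,.079)),35)); red,_=comp((r>g+70)&W(proj("w6",(.6055,.04,.062)),20))
          ~~~~^^^^^^^^^^^^^^^^^^^^^^^^^^^^^^^^^^^^^^^^^^^^^
  File "m.py", line 6, in comp
    k,l,s,c=cv2.connectedComponentsWithStats(m.astype(np.uint8));i=1+np.argmax(s[1:,4]);return c[i],l==i
                                                                     ~~~~~~~~~^^^^^^^^^
    return _wrapfunc(a, 'argmax', axis=axis, out=out, **kwds)
    return bound(*args, **kwds)
ValueError: attempt to get argmax of an empty sequence
```

Run:
```python
from h import *
im=np.load("pics/w6.npz")["im"].astype(int)
for n,X in dict(red=(.6055,.04,.062),hub=(.549,-.014,.079),tab=(.58,.02,.109),feed=(.469,-.152,.083)).items(): print(n,proj("w6",X).round())
m=((im[...,0]>im[...,1]+70)|((im[...,0]>im[...,2]+50)))
k,l,s,c=cv2.connectedComponentsWithStats(m.astype(np.uint8))
for i in range(1,k):
    if s[i,4]>60: print(s[i],c[i].round(),im[l==i].mean(0).round())
print(onz("w7",283.3,194,.083))
```

```text
red [ 335. -180.]
hub [ 300. -105.]
tab [ 323. -192.]
feed [278. 104.]
[     0      0    560    391 137894] [267. 183.] [213. 166. 107.]
[161   0  22  33 132] [173.  13.] [229. 203. 144.]
[274 338  13  24 281] [280. 350.] [226. 180. 115.]
[158 340  26  26 307] [171. 352.] [138. 105.  70.]
[376 342  26  24 289] [389. 352.] [139. 105.  71.]
[ 0.47023721 -0.1536388   0.083     ]
```

I moved the wrong way, so I'll go forward instead. The button is at (0.470,-0.153), which agrees with the first estimate.

```bash
python3 -m pendant '[0.08,0,0,0,0,0,0,0.16,0,0,0,0,0,0,0.24,0,0,0,0,0,0,0.32,0,0,0,0,0,0,0.38,0,0,0,0,0,0,0.38,0,0,0,0,0,0,0.38,0,0,0,0,0,0,0.38,0,0,0,0,0,0,0.38,0,0,0,0,0,0,0.38,0,0,0,0,0,0]'
python3 m.py; python3 go.py .470 -.1532 .135 1.15
```

```text
clock: 19.38
eef_pos: [0.5149, -0.0527, 0.2517]
tool_rot: [0.84, 0.543, 0.0, 0.0]
ft_force: [-0.9, -0.2, 0.3]
grip_width: -0.0001
grasp_force: 0.0
[297.64449372 139.88026608] [330.37019231  55.09134615] ((320.8999938964844, 82.80000305175781), (19.922346115112305, 32.57145690917969), 18.43494987487793)
0.04672654673346846 0.07765905594789933 tab-red 0.043426194310949406
tab axis-red 0.059655243109674405 red-yf 0.7706734554659254
0.04005969589822955
0.04683215828171505
[-0.221 -0.     0.233] [ 0. -0. -0.]
```

Two views agree that the tab is about 0.045 rad short of red. The near-side push repeats well and there's time, so one small nudge will centre it.

Run:
```python
import sys
from go import *
sys.argv=["a"]
import arc
p=arc.pose(-2.07,.037);print(p,rel(p[0],p[1],.25,p[3]))
```

```text
(np.float64(0.5533503661481347), np.float64(0.04580932191614573), 0.113, 2.38438898038469) (array([ 0.211, -0.011,  0.004]), array([ 0.   ,  0.   , -0.393]))
```

```bash
python3 -m pendant '[0.05,-0.003,0,0,0,-0.039,0,0.1,-0.006,0,0,0,-0.078,0,0.15,-0.009,0,0,0,-0.117,0,0.211,-0.011,0,0,0,-0.156,0,0.211,-0.011,0,0,0,-0.195,0,0.211,-0.011,0,0,0,-0.234,0,0.211,-0.011,0,0,0,-0.273,0,0.211,-0.011,0,0,0,-0.312,0,0.211,-0.011,0,0,0,-0.351,0,0.211,-0.011,0.004,0,0,-0.39,0]'
python3 -m pendant '[0,0,0.07,0,0,0,0,0,0,0.14,0,0,0,0,0,0,0.2,0,0,0,0,0,0,0.24,0,0,0,0,0,0,0.262,0,0,0,0,0,0,0.27,0,0,0,0,0,0,0.27,0,0,0,0,0,0,0.27,0,0,0,0,0,0,0.27,0,0,0,0,0,0,0.27,0,0,0,0]'
python3 - <<'E'
import sys
from go import *
sys.argv=["a"]
import arc
for ph in(-2.0,-2.03,-2.07): print(rel(*arc.pose(ph,.016)))
E
```

```text
clock: 20.37
eef_pos: [0.5535, 0.0464, 0.25]
tool_rot: [0.371, 0.929, 0.0, 0.001]
ft_force: [0.3, -0.5, 0.9]
grip_width: 0.0003
grasp_force: 0.0
clock: 21.2
eef_pos: [0.5545, 0.047, 0.1161]
tool_rot: [0.374, 0.928, 0.001, 0.002]
ft_force: [-0.3, 0.6, 0.2]
grip_width: -0.0001
grasp_force: 0.0
(array([-0.036, -0.005,  0.006]), array([ 0.001,  0.001, -0.025]))
(array([-0.038, -0.004,  0.006]), array([ 0.001,  0.001, -0.016]))
(array([-0.042, -0.003,  0.006]), array([ 0.001,  0.001, -0.003]))
```

```bash
python3 -m pendant '[-0.015,-0.003,0.003,0,0,-0.01,0,-0.028,-0.004,0.003,0,0,-0.016,0,-0.034,-0.004,0.003,0,0,-0.016,0,-0.038,-0.004,0.003,0,0,-0.016,0,-0.04,-0.003,0.003,0,0,-0.01,0,-0.042,-0.003,0.003,0,0,-0.003,0,-0.042,-0.003,0.003,0,0,-0.003,0,-0.042,-0.003,0.003,0,0,-0.003,0,-0.042,-0.003,0.003,0,0,-0.003,0,-0.042,-0.003,0.003,0,0,-0.003,0]'
python3 -m pendant '[0.01,0,0,0,0,0,0,0.03,0,0,0,0,0,0,0.05,0,0,0,0,0,0,0.05,0,-0.03,0,0,0,0,0.05,0,-0.1,0,0,0,0,0.05,0,-0.18,0,0,0,0,0.05,0,-0.26,0,0,0,0,-0.02,0,-0.3,0,0,0,0,-0.07,0,-0.3,0,0,0,0,-0.07,0,-0.3,0,0,0,0]'
python3 m.py; python3 go.py .470 -.1532 .25 2.3
```

```text
clock: 22.03
eef_pos: [0.5675, 0.0318, 0.1133]
tool_rot: [0.369, 0.929, 0.0, 0.0]
ft_force: [-2.4, 3.4, 2.0]
grip_width: 0.0001
grasp_force: 1.4
clock: 22.87
eef_pos: [0.5959, 0.0052, 0.265]
tool_rot: [0.37, 0.929, 0.001, 0.004]
ft_force: [-0.3, 0.4, -0.7]
grip_width: 0.0001
grasp_force: 0.0
[230.39261168 169.68814433] [312.12418301 170.58823529] ((281.0, 175.5), (15.0, 26.0), 90.0)
0.04671028252278035 0.07762852227817338 tab-red 0.039927806284570044
tab axis-red 0.04613358912259513 red-yf 0.7644453683012234
0.03248577070316194
0.04737524210787525
[-0.044 -0.401  0.025] [-0.    -0.     0.027]
```

One more pass, about 1.8 mm further.

Run:
```python
import sys
from go import *
sys.argv=["a"]
import arc
p=arc.pose(-2.09,.034);print(rel(*p))
```

```text
(array([0.1  , 0.004, 0.298]), array([-0.   , -0.   ,  0.007]))
```

```bash
python3 -m pendant '[0.06,0.004,0,0,0,0.007,0,0.1,0.004,0.02,0,0,0.007,0,0.1,0.004,0.09,0,0,0.007,0,0.1,0.004,0.16,0,0,0.007,0,0.1,0.004,0.22,0,0,0.007,0,0.1,0.004,0.26,0,0,0.007,0,0.1,0.004,0.285,0,0,0.007,0,0.1,0.004,0.296,0,0,0.007,0,0.1,0.004,0.296,0,0,0.007,0,0.1,0.004,0.296,0,0,0.007,0]'
python3 go.py .5691 .031 .113 2.365
```

```text
clock: 23.85
eef_pos: [0.5576, 0.0436, 0.1153]
tool_rot: [0.379, 0.925, 0.0, 0.0]
ft_force: [0.2, -0.3, -0.4]
grip_width: 0.0
grasp_force: 0.0
[-0.034 -0.002  0.005] [ 0.  0. -0.]
```

```bash
python3 -m pendant '[-0.01,-0.001,0.002,0,0,0,0,-0.02,-0.002,0.002,0,0,0,0,-0.026,-0.002,0.002,0,0,0,0,-0.03,-0.002,0.002,0,0,0,0,-0.033,-0.002,0.002,0,0,0,0,-0.036,-0.002,0.002,0,0,0,0,-0.036,-0.002,0.002,0,0,0,0,-0.036,-0.002,0.002,0,0,0,0,-0.036,-0.002,0.002,0,0,0,0,-0.036,-0.002,0.002,0,0,0,0]'
python3 -m pendant '[0.01,0,0,0,0,0,0,0.03,0,0,0,0,0,0,0.05,0,0,0,0,0,0,0.05,0,-0.03,0,0,0,0,0.05,0,-0.1,0,0,0,0,0.05,0,-0.18,0,0,0,0,0.05,0,-0.26,0,0,0,0,-0.02,0,-0.3,0,0,0,0,-0.07,0,-0.3,0,0,0,0,-0.07,0,-0.3,0,0,0,0]'
python3 m.py; python3 go.py .470 -.1532 .25 2.3
```

```text
clock: 24.68
eef_pos: [0.5701, 0.0297, 0.1141]
tool_rot: [0.379, 0.925, 0.0, 0.001]
ft_force: [-0.7, 0.9, 0.7]
grip_width: -0.0001
grasp_force: 0.9
clock: 25.52
eef_pos: [0.5978, 0.003, 0.266]
tool_rot: [0.381, 0.925, 0.001, 0.004]
ft_force: [-1.0, -0.3, -1.1]
grip_width: -0.0002
grasp_force: 0.0
[230.24893071 167.56201882] [311.95114007 166.74267101] ((280.74407958984375, 176.3264617919922), (26.536989212036133, 16.029569625854492), 4.39870548248291)
0.046811895287523435 0.0776169329212765 tab-red -0.04140271361450609
tab axis-red -0.0543303184467705 red-yf 0.7657073465092974
-0.04889688194479491
-0.03389708493033938
[-0.047 -0.4    0.027] [-0.   -0.    0.02]
```

Now -0.04 again. One last nudge from the far side should centre it: contact there at (0.5942,0.0055) gave +0.05, so I'll stop about 2 mm earlier.

```bash
python3 -m pendant '[-0.035,-0.002,0,0,0,0.016,0,-0.035,-0.002,0.06,0,0,0.016,0,-0.035,-0.002,0.13,0,0,0.016,0,-0.035,-0.002,0.19,0,0,0.016,0,-0.035,-0.002,0.24,0,0,0.016,0,-0.035,-0.002,0.275,0,0,0.016,0,-0.035,-0.002,0.295,0,0,0.016,0,-0.035,-0.002,0.3,0,0,0.016,0,-0.035,-0.002,0.3,0,0,0.016,0,-0.035,-0.002,0.3,0,0,0.016,0]'
python3 go.py .5957 .0040 .113 2.336
```

```text
clock: 26.5
eef_pos: [0.6074, -0.0074, 0.1154]
tool_rot: [0.402, 0.915, 0.001, 0.001]
ft_force: [-0.2, -0.0, 0.7]
grip_width: 0.0002
grasp_force: 0.0
[ 0.033 -0.002  0.005] [ 0.001  0.001 -0.007]
```

```bash
python3 -m pendant '[0.012,-0.001,0.002,0,0,0,0,0.02,-0.002,0.002,0,0,-0.003,0,0.024,-0.002,0.002,0,0,-0.005,0,0.028,-0.002,0.002,0,0,-0.007,0,0.031,-0.002,0.002,0,0,-0.007,0,0.0335,-0.002,0.002,0,0,-0.007,0,0.0335,-0.002,0.002,0,0,-0.007,0,0.0335,-0.002,0.002,0,0,-0.007,0,0.0335,-0.002,0.002,0,0,-0.007,0,0.0335,-0.002,0.002,0,0,-0.007,0]'
python3 -m pendant '[-0.01,0,0,0,0,0,0,-0.03,0,0,0,0,0,0,-0.04,0,0,0,0,0,0,-0.04,0,-0.03,0,0,0,0,-0.04,0,-0.1,0,0,0,0,-0.04,0,-0.18,0,0,0,0,-0.04,0,-0.26,0,0,0,0,-0.02,0,-0.3,0,0,0,0,0,0,-0.3,0,0,0,0,0,0,-0.3,0,0,0,0]'
python3 m.py; python3 go.py .470 -.1532 .25 2.3
```

```text
clock: 27.33
eef_pos: [0.5954, 0.0037, 0.1135]
tool_rot: [0.393, 0.92, 0.0, 0.001]
ft_force: [2.6, -1.1, 0.9]
grip_width: -0.0002
grasp_force: 1.2
clock: 28.17
eef_pos: [0.5945, 0.0045, 0.2646]
tool_rot: [0.392, 0.92, 0.001, 0.001]
ft_force: [0.1, 0.0, -1.4]
grip_width: -0.0001
grasp_force: 0.0
[231.34369603 173.55440415] [312.96753247 170.52597403] ((282.0, 179.5), (15.0, 26.0), 90.0)
0.04679521188295969 0.0775257263202537 tab-red -0.007011759934740458
tab axis-red -0.00240588517110929 red-yf 0.7661766702148408
-0.014747855160454626
0.0007310806923452873
[-0.055 -0.396  0.023] [-0.001 -0.001  0.011]
```

The tab is on red within 0.01 rad. Next is the button.

```bash
python3 -m pendant '[-0.01,-0.08,0,0,0,0,0,-0.02,-0.16,0,0,0,0,0,-0.03,-0.24,0.01,0,0,0,0,-0.045,-0.32,0.02,0,0,0,0,-0.055,-0.396,0.023,0,0,0,0,-0.055,-0.396,0.09,0,0,0,0,-0.055,-0.396,0.16,0,0,0,0,-0.055,-0.396,0.23,0,0,0,0,-0.055,-0.396,0.27,0,0,0,0,-0.055,-0.396,0.27,0,0,0,0]'
python3 go.py .470 -.1532 .107 2.3
```

```text
clock: 29.15
eef_pos: [0.4658, -0.152, 0.1216]
tool_rot: [0.393, 0.92, -0.0, -0.006]
ft_force: [-1.6, -0.6, -0.6]
grip_width: -0.0002
grasp_force: 0.0
[-0.008  0.005  0.029] [-0.002 -0.004  0.011]
```

```bash
python3 -m pendant '[-0.004,0.003,0,0,-0.003,0.01,0,-0.007,0.005,0.01,0,-0.003,0.01,0,-0.007,0.005,0.02,0,-0.003,0.01,0,-0.007,0.005,0.026,0,-0.003,0.01,0,-0.007,0.005,0.03,0,-0.003,0.01,0,-0.007,0.005,0.033,0,-0.003,0.01,0,-0.007,0.005,0.036,0,-0.003,0.01,0,-0.007,0.005,0.036,0,-0.003,0.01,0,-0.007,0.005,0.036,0,-0.003,0.01,0,-0.007,0.005,0.036,0,-0.003,0.01,0]'
python3 -c "
from h import *;print(bot.get_obs()['eef_pos'],bot.get_obs()['ft_force'])"
```

```text
clock: 29.98
eef_pos: [0.4752, -0.1538, 0.1102]
tool_rot: [0.407, 0.913, -0.002, 0.005]
ft_force: [-0.3, -0.2, -0.2]
grip_width: 0.0001
grasp_force: 0.0
[ 0.47519271 -0.1538112   0.1102416 ] [-0.29486398 -0.21747764 -0.22777013]
```

```bash
python3 -m pendant '[0.008,-0.006,0,0,0,0,0,0.008,-0.006,0.002,0,0,0,0,0.008,-0.006,0.005,0,0,0,0,0.008,-0.006,0.008,0,0,0,0,0.008,-0.006,0.011,0,0,0,0,0.008,-0.006,0.014,0,0,0,0,0.008,-0.006,0.016,0,0,0,0,0.008,-0.006,0.016,0,0,0,0,0.008,-0.006,0.016,0,0,0,0,0.008,-0.006,0.016,0,0,0,0]'
```

```text
clock: 30.82
eef_pos: [0.4701, -0.1528, 0.1021]
tool_rot: [0.407, 0.913, -0.002, 0.005]
ft_force: [-1.5, 0.8, 4.4]
grip_width: -0.0001
grasp_force: 2.1
```

```bash
python3 -m pendant '[0,0,0.001,0,0,0,0,0,0,0.002,0,0,0,0,0,0,0.003,0,0,0,0,0,0,0.004,0,0,0,0,0,0,0.005,0,0,0,0,0,0,0.006,0,0,0,0,0,0,0.006,0,0,0,0,0,0,0.006,0,0,0,0,0,0,0.006,0,0,0,0,0,0,0.006,0,0,0,0]'
```

```text
clock: 31.65
eef_pos: [0.4701, -0.1528, 0.1008]
tool_rot: [0.407, 0.913, -0.002, 0.005]
ft_force: [-6.2, 2.0, 17.5]
grip_width: 0.0002
grasp_force: 8.8
```

Bottomed out at 17.5 N after about 6 mm of travel. Releasing, then rising well clear.

```bash
python3 -m pendant '[0,0,0.002,0,0,0,0,0,0,0,0,0,0,0,0,0,-0.01,0,0,0,0,0,0,-0.02,0,0,0,0,0,0,-0.04,0,0,0,0,0,0,-0.1,0,0,0,0,0,0,-0.16,0,0,0,0,0,0,-0.24,0,0,0,0,0,0,-0.3,0,0,0,0,0,0,-0.3,0,0,0,0]'
cat > e.py <<'E'
from h import *
snap("side","d8");snap("scene","s8")
for a,b,z in(("scene","s8",0),("side","d8",0)):
    A=cv2.imread(f"pics/{a}.png").astype(int);B=cv2.imread(f"pics/{b}.png").astype(int)
    m=(np.abs(A-B).max(2)>60).astype(np.uint8);k,l,s,c=cv2.connectedComponentsWithStats(m)
    print(a,[(s[i].tolist()) for i in range(1,k) if s[i,4]>12])
for n,X in dict(bundle=(.588,-.128,.09),glue=(.579,-.192,.09),feed=(.47,-.153,.082)).items(): print(n,proj("s8",X).round(),proj("d8",X).round())
E
python3 e.py
```

```text
clock: 32.48
eef_pos: [0.4729, -0.1531, 0.2563]
tool_rot: [0.407, 0.913, -0.001, 0.012]
ft_force: [1.3, -0.5, 0.1]
grip_width: 0.0001
grasp_force: 0.0
scene [[75, 0, 9, 16, 83], [172, 0, 35, 25, 719], [228, 0, 48, 26, 889], [278, 0, 21, 48, 584], [50, 2, 24, 16, 180], [210, 6, 14, 17, 51], [300, 13, 1, 16, 16], [50, 16, 64, 67, 1595], [209, 21, 8, 8, 33], [200, 33, 22, 19, 120], [230, 37, 14, 32, 143], [301, 49, 3, 7, 17], [289, 51, 12, 16, 88], [184, 52, 33, 20, 354], [236, 61, 4, 8, 18], [260, 63, 15, 25, 233], [278, 63, 9, 16, 117], [300, 68, 2, 12, 20], [186, 70, 47, 64, 1899], [178, 128, 12, 13, 48], [212, 135, 5, 11, 46], [241, 135, 23, 6, 85], [0, 144, 87, 34, 1230], [143, 144, 53, 12, 173], [242, 144, 14, 5, 43], [231, 150, 14, 5, 17], [51, 159, 158, 39, 1266], [42, 170, 15, 9, 75], [76, 172, 9, 5, 15], [44, 190, 10, 4, 20], [282, 199, 8, 7, 41], [9, 202, 152, 71, 4550], [287, 208, 11, 17, 162]]
side [[0, 0, 8, 19, 106], [258, 0, 6, 93, 224], [269, 0, 51, 83, 621], [254, 3, 2, 12, 15], [249, 7, 9, 53, 123], [6, 25, 5, 17, 31], [14, 55, 13, 45, 177], [256, 77, 9, 23, 56], [274, 79, 32, 29, 315], [264, 80, 15, 16, 71], [257, 100, 51, 104, 2686], [0, 108, 20, 55, 73], [280, 132, 8, 3, 18], [16, 138, 55, 124, 3298], [285, 207, 7, 14, 32], [254, 210, 12, 17, 166], [0, 271, 19, 10, 28], [55, 319, 25, 28, 399], [79, 327, 23, 22, 277], [103, 336, 24, 26, 125], [364, 355, 17, 35, 61], [333, 356, 16, 16, 108], [133, 370, 55, 50, 650], [0, 372, 41, 18, 362], [375, 381, 47, 39, 621], [0, 394, 13, 26, 192], [346, 409, 7, 10, 24]]
bundle [230. 224.] [324. 246.]
glue [201. 223.] [338. 267.]
feed [218. 195.] [279. 276.]
```

```bash
python3 -c "
from workcell import bot
print(bot.job_done())"
```

```text
the job is handed in; nothing more can be done
None
```

The job is handed in at about 32.5 s. The tab points at red (within about 0.01 rad by the wrist camera) and was only ever pushed with closed fingers. The button was then pressed to its stop (17.5 N, about 6 mm) and let back up; before/after images show no change at the button, the bundle or the glue.

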